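Clamp the vial rack on the bench shaker

ROBOT

A 6-joint arm with a two-finger parallel gripper is mounted at the origin on the work surface. World frame = base frame: x ahead of the robot, y to its left, z up, the work surface at z = 0. Lengths are in m, angles in rad, forces in N, time in s.
With the tool pointing down it reaches from about 0.275 to 0.725 m from the base axis. Payload 5.6 kg.
Tool frame: the origin (TCP) lies midway between the tips of the shut fingers; the grasp point (between the pads) lies 19 mm behind it; z points along the fingers, y is the direction in which the jaws open and shut (so a half turn about z gives the same grasp; the last joint's range is limited). The gripper opens to 85 mm and grips with 20 to 120 N. Pads are 22 mm wide; open, the fingers measure 114 mm over their backs; the gripper's body (76 mm by 85 mm) begins 54 mm behind the grasp point. The pads swing forward as they close: fully open they stand 13 mm farther back than shut.
Start: joints at [1.466, 0.255, 0.108, 0, -1.424, -0.285], TCP at [0.209, 0.509, 0.231] pointing down, gripper open.
Joint ranges: [-2.95, 2.95], [-1.21, 1.97], [-1.09, 1.5], [-2.87, 1.71], [-2.94, -0.07], [-3.05, 3.05]. Speed limits (rad/s): [2.57, 2.57, 3.14, 3.14, 3.14, 3.14].

INTERFACE

Orientations are given as a 3x3 rotation matrix whose columns are the frame's x, y, z axes.
In Python, from rig import state, optics, manip gives the robot as it stands.
- The arm moves only by the tool jog_arm, never from a script. Its arguments are lists of equal length, an entry for each row: "twist": the turn, a rotation vector about the world's x, y, z in degrees, a list of three; "travel": the shift along the world's x, y, z in cm, a list of three; "jaw": the finger opening in cm, from 0 to 8.54. A call has exactly 5 rows; each row shifts and turns the pose as measured when the row begins; what a row does not reach is not made up. A row lasts 1/12 s, in which the tool goes at most 41.7 mm and 7.16 degrees, less where a joint would pass 70% of its speed; a pose out of reach is approached as far as the arm can. A call with a gripper value outside its range is refused whole. The fingers move at their own pace and stop on an object; "grip_force" is the grip in N (left out, the last holds). Time passes only in rows, so rows that do not move let the fingers close, or fill a call up. It gives the time, the measured TCP pose, the force and the opening at its end, in the units of the state.
- state(): the state, without advancing time (a new reading comes with each control period).
- optics.get_image(name): name is "side" or "top"; returns a dict with "image" (480x640x3 uint8, red, green, blue), "z_map" (480x640 float32, m along the optical axis (not along the pixel's ray), 0 where there is no reading), "vertical_fov" (degrees; the focal length in pixels is half the picture's height over the tangent of half this angle, whatever the lens; pixels are square), "cx", "cy" (the principal point, pixels), "R" (3x3) and "t" (3): a world point X has camera coordinates R X + t. Camera axes: x right, y down, z forward; pixel columns grow to the right and rows downward; lengths in m; the calibration is good to about 2 mm. A picture is of the moment at which its call begins.
- manip.close_job(): hands the job in, once; it reports no verdict.
The state is a dict: "t": time; "joint_positions": joint angles; "qd": joint speeds; "joint_torque": joint torques, N m; "tool_pos": TCP position; "tcp_rot": TCP orientation; "contact_force": force on the tool from outside, world axes, zero at the start; "moment": the same for the moment, N m; "gripper_width": finger opening in m.
Only numpy, scipy, OpenCV 4.12 (cv2) and the standard library are available. Lean on these libraries where they do the work, as an engineer would, in place of code of your own. Each camera call takes 0.05 s, during which the arm holds its last target.

TASK

The vial rack has been put down loosely on the shaker's platform. Slide it along its guide rails until it is fully home against the end stop, then close the hold-down clamp onto its ledge: push the orange handle over and down until it goes over centre and locks. Push gently both times (it is glass, and the handle needs no leaning on once it is down), and leave everything else where it stands.

Things in the scene. Friction and masses are not known exactly. Their poses are not given: they have to be found in the camera images.
- shaker: Bench shaker, fixed: white housing, x -195 to 155, y -155 to 155. Origin: centre of its underside; x runs along the guide rails to the end stop, z up. Its platform (290 x 310 mm, top 105 above the origin) carries two steel rails along x (14 high, 114 apart, midway at y = -70), the end stop, and the clamp at the +y side.
- rack: Loose white vial rack between the rails, 0.5 to 0.9 kg: 120 along x, 110 across y; origin: centre of its underside, x along the rails. Foot 31 high; the strip y = 23 to 55 is a bare ledge at that height for the clamp; on the rest is a deck 49 high with 12 capped glass vials, tops at 84. It stands 35 to 80 mm short of the end stop and slides with 3 to 7 N.
- rack_near_face (a point): Middle of the upright end face of the deck on the rack's -x end (78 wide, z 31 to 49), at y = -16, z = 40 of the rack: the place to push the rack by. Axes as the rack's.
- rack_far_face (a point): Middle of the rack's +x end face, 14 above the platform, axes as the rack's. The rack is home when it meets the end stop.
- stop_face (a point): Face of the two rubber buffers of the end stop (steel angle bar, 30 high, rigidly screwed down across the +x end of the rails, at a place that differs), midway between the rails, 14 above the platform. x points along the rails, away from the rack.
- clamp_base (a point): Foot of the steel toggle clamp, about 111 above the bench, under its bar's pivot. x points across the rails to the rack, z up; handle on the -x side. It stands on a rubber pad and shims of unlike height: loaded, the clamp rocks back 1.5 to 5 degrees, front up and handle end down, about a line 12 behind this point: the handle locks lower over the bench than measured; go by feel.
- handle_push (a point): Place to push: upper face of the orange grip (19 wide, 13 thick), 112 from its hinge, 16 from its end. z: normal of that face; -x: along the grip. Open, it leans 53 degrees up, at [-77, 0, 130] mm in clamp_base. It swings over and down round about [-18, 0, 46] in clamp_base, radius 112, to dead centre at [-130, 0, 54.5] and its stop at [-130, 0, 48].
- clamp_handle: The handle itself (origin at its hinge to the bar). Turning it takes 1 to 2 N at the grip until the foot meets the ledge, about 30 degrees above level. Then the push rises to a peak of 7 to 16 N near 10 degrees and fades towards dead centre; past it the handle drops onto its stop and stays, and the push then rises steeply. Short of it, it springs back up.
- clamp_foot: Spring-loaded rubber foot (16 mm across) of the clamp's spindle, 61 mm from the bar's pivot; origin: centre of its pressing face. Open, it is held up clear of the rack; locked, it presses on the ledge with some 40 to 85 N.
- reagent_bottle: Bystander: amber bottle with a blue cap, 72 mm across, 150 high, origin at the centre of its underside.
- beaker: Bystander: glass beaker, 68 mm across, 90 high, origin at the centre of its underside.
- sample_jar: Bystander: white jar with a red cap, 54 mm across, 70 high, origin at the centre of its underside.

How it is judged:
On the way, in this order (a step that is already met when the one before it is completed fails the run):
1. the rack is slid home against the end stop (gap under 2.5 mm), flat and square between its rails (x of rack_far_face in the frame of stop_face above -0.0025 m and angle between rack's own z axis and vertical below 0.05 rad and angle between the x axis of rack and the x axis of stop_face, either way round below 0.06 rad), for 0.2 s.
2. the clamp is locked: handle past dead centre and the foot pressing on the rack (contact force between clamp_foot and rack above 25 N and z of handle_push in the frame of clamp_base below 0.052 m), for 0.2 s.
At the end, for the whole second after the job is handed in: The rack is home (its far face within 2.5 mm of the buffers), flat and square (within 3 degrees), at rest; the clamp is locked: handle_push lies lower than 52 mm in clamp_base (at least 2 mm past dead centre) and the foot presses on the rack with more than 25 N with the robot clear (all of step 1 and all of step 2 and linear speed of rack below 0.01 m/s); the robot touches nothing.
It fails at once if the rack is pushed harder than 30 N (contact force between any of the fingers, the arm and rack above 30 N).
It fails at once if the clamp handle is pushed harder than 30 N (contact force between any of the fingers, the arm and clamp_handle above 30 N).
It fails at once if the rack is tipped more than 10 degrees (angle between rack's own z axis and vertical above 0.17 rad).
It fails at once if the bottle, the beaker or the jar is knocked over or shifted more than 20 mm (distance of any of reagent_bottle, beaker, sample_jar from where it was at the start of the episode above 0.02 m or angle between any of reagent_bottle, beaker, sample_jar's own z axis and vertical above 0.2 rad).
It also fails if it takes over 64 s, if anything falls off the work surface, if the arm or the gripper's body presses on something with over 40 N, if the wrist force passes 120 N, or if a joint passes its speed limit or range.

## Working session

There is one attempt and no reset: what is moved stays moved. The work goes in short steps, Python scripts to look and compute and a tool call to move; the robot and the scene stay as the last step left them, time stands still between calls to the robot, and variables do not carry over. Pictures are saved under pics/ and viewed, and the job is handed in when it is done.

Besides the shell and the picture viewer there is one more tool, called after "Emit:" by a JSON object that holds its "fn" and its "kwargs", one argument or row to a line. jog_arm: Moves the arm, as the interface text tells. Its arguments: {"type":"object","properties":{"twist":{"type":"array","items":{"type":"array","items":{"type":"number"}}},"travel":{"type":"array","items":{"type":"array","items":{"type":"number"}}},"jaw":{"type":"array","items":{"type":"number"}},"grip_force":{"type":"number"}},"required":["twist","travel","jaw"]}

```bash
mkdir -p pics; ls; python3 - <<'E'
from rig import state, optics
import cv2,numpy as np
s=state()
for k,v in s.items(): print(k,np.round(v,3).tolist())
for n in("side","top"):
    d=optics.get_image(n); cv2.imwrite(f"pics/{n}0.png",d["image"][...,::-1]); np.savez(f"pics/{n}0.npz",**d)
    print(n,d["vertical_fov"],d["cx"],d["cy"],d["R"],d["t"])
E
```

```text
pics
t 0.0
joint_positions [1.466, 0.256, 0.107, -0.0, -1.424, -0.285]
qd [-0.001, -0.0, -0.001, 0.001, 0.001, 0.002]
joint_torque [-0.0, -38.664, 23.794, 5.365, -0.006, -0.0]
tool_pos [0.209, 0.508, 0.23]
tcp_rot [[0.925, -0.38, -0.001], [-0.38, -0.925, -0.002], [0.0, 0.002, -1.0]]
contact_force [0.195, -0.472, 0.232]
moment [-0.037, -0.005, -0.026]
gripper_width 0.086
side 54.986800001718734 317.9160873514092 239.92501841130752 [[ 0.81405366 -0.58072649 -0.00856643]
 [-0.32263285 -0.439899   -0.83809123]
 [ 0.48293342  0.68501504 -0.54546283]] [-0.4386291   0.30189192  0.81311484]
top 51.87331343536971 320.76050912330675 232.65224589611785 [[-0.04299477 -0.99907332 -0.00198614]
 [-0.9755441   0.04241095 -0.21567339]
 [ 0.21555777 -0.00733526 -0.97646354]] [0.03010401 0.57623564 1.19909081]
```

View pics/side0.png

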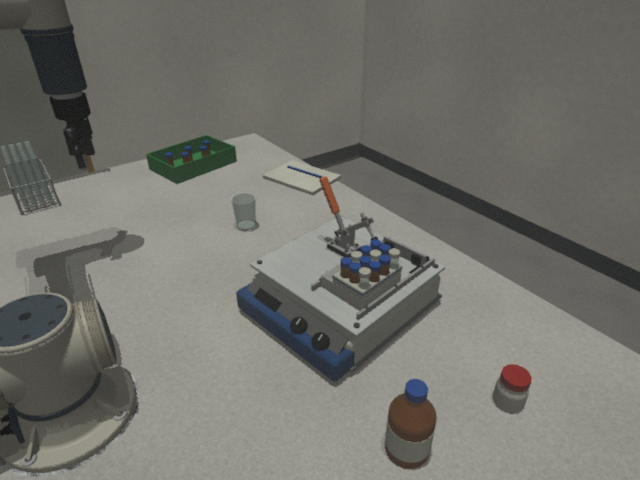

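View pics/top0.png

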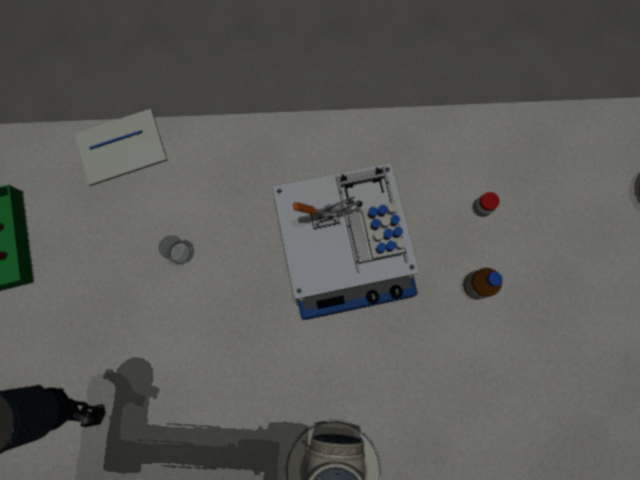

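The top view shows the shaker at about (345,240). Its panel faces the robot, the end stop is at (362,177), the rack's vials at (385,228) and the orange handle at (303,208). I'll build a point cloud next.

```bash
cat > h.py <<'E'
import numpy as np,cv2
def load(n): return dict(np.load(f"pics/{n}.npz"))
def cloud(d):
    z=d["z_map"];h,w=z.shape;f=h/2/np.tan(np.radians(d["vertical_fov"]/2))
    u,v=np.meshgrid(np.arange(w),np.arange(h))
    P=np.stack([(u-d["cx"])/f*z,(v-d["cy"])/f*z,z],-1)
    X=(P-d["t"])@d["R"]
    X[z<=0]=np.nan
    return X
def proj(d,X):
    f=480/2/np.tan(np.radians(d["vertical_fov"]/2)); c=np.atleast_2d(X)@d["R"].T+d["t"]
    return np.c_[c[:,0]/c[:,2]*f+d["cx"],c[:,1]/c[:,2]*f+d["cy"]]
E
python3 - <<'E'
from h import *
for n,(a,b,c,e) in {"side0":(220,160,460,380),"top0":(260,150,430,330)}.items():
    d=load(n); im=d["image"][b:e,a:c,::-1]; k=min(800/(c-a),600/(e-b)); 
    im=cv2.resize(im,None,fx=k,fy=k,interpolation=cv2.INTER_CUBIC); im=cv2.convertScaleAbs(im,alpha=1.3); cv2.imwrite(f"pics/{n}z.png",im); print(k)
    X=cloud(d); m=(np.abs(X[...,2]-.105)<.006)&(X[...,0]>.2)&(X[...,0]<1)&(np.abs(X[...,1])<.4)
    p=X[m]; print(n,len(p),np.median(p[:,2]),cv2.minAreaRect(p[:,:2].astype(np.float32)))
    print(cv2.boxPoints(cv2.minAreaRect(p[:,:2].astype(np.float32))))
    cv2.imwrite(f"pics/{n}m.png",m.astype(np.uint8)*255)
E
```

```text
2.727272727272727
side0 7061 0.10523215868798015 ((0.5470755100250244, -0.13936486840248108), (0.3735189437866211, 0.47068658471107483), 9.047492980957031)
[[ 0.32563117  0.06368186]
 [ 0.3996481  -0.40114862]
 [ 0.7685199  -0.34241158]
 [ 0.69450295  0.12241888]]
3.3333333333333335
top0 10056 0.10415068780845801 ((0.575103759765625, -0.1383684277534485), (0.5281448364257812, 0.3393155336380005), 88.77139282226562)
[[ 0.39982283 -0.3987424 ]
 [ 0.7390604  -0.40601787]
 [ 0.7503847   0.12200555]
 [ 0.41114712  0.12928101]]
```

```bash
ls pics
```

```text
side0.npz
side0.png
side0m.png
side0z.png
top0.npz
top0.png
top0m.png
top0z.png
```

View pics/side0z.png

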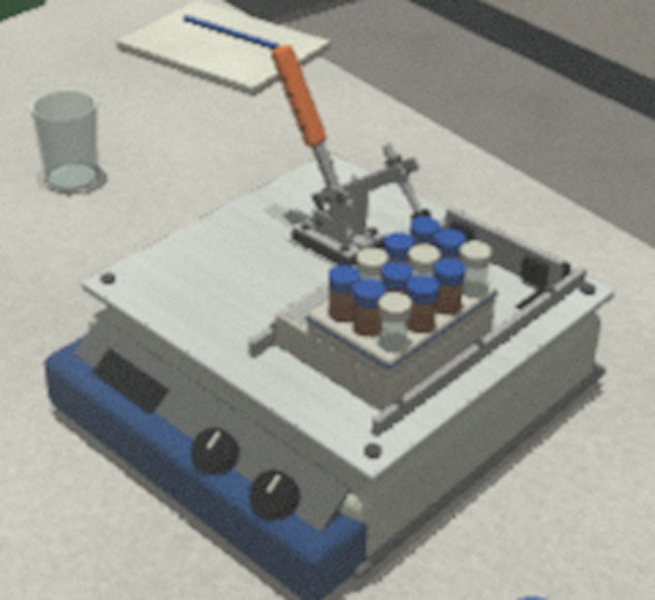

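View pics/top0z.png

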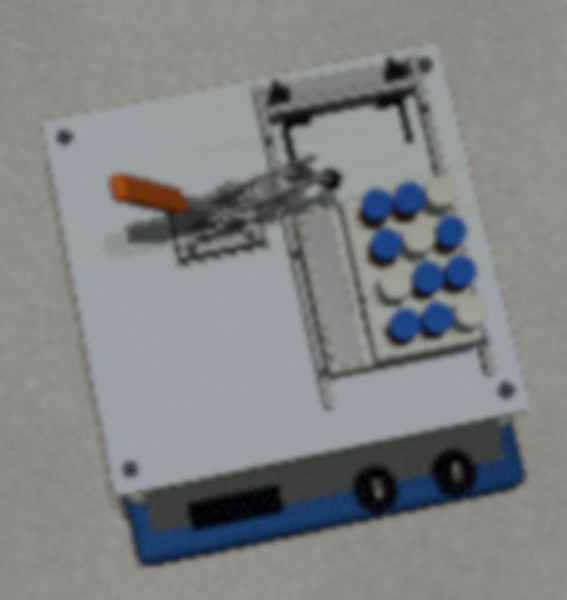

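The zooms show the platform corners, the rack's deck and ledge, the end stop with its two buffers, and the raised handle. Next I'll fit frames to these.

```bash
cat >> h.py <<'E'
def rng(X,z0,z1,x=(.35,.8),y=(-.3,.2)):
    return (X[...,2]>z0)&(X[...,2]<z1)&(X[...,0]>x[0])&(X[...,0]<x[1])&(X[...,1]>y[0])&(X[...,1]<y[1])
def big(m):
    n,l,s,_=cv2.connectedComponentsWithStats(m.astype(np.uint8)); return l==1+np.argmax(s[1:,4])
E
python3 - <<'E'
from h import *
for n in("top0","side0"):
    X=cloud(load(n)); m=big(rng(X,.09,.118)); p=X[m]
    r=cv2.minAreaRect(p[:,:2].astype(np.float32)); print(n,r,np.median(p[:,2])); print(cv2.boxPoints(r))
    # stop top / deck / ledge / orange
    im=load(n)["image"].astype(int)
    for nm,a,b in(("ledge31",.132,.1395),("deck49",.149,.158),("tops84",.184,.194)):
        q=X[rng(X,a,b)]; print(nm,len(q)); 
        if len(q)>10: print(cv2.boxPoints(cv2.minAreaRect(q[:,:2].astype(np.float32))).round(3).tolist())
    o=(im[...,0]>110)&(im[...,0]>im[...,1]*1.6)&(im[...,2]<90)&rng(X,.15,.4)
    q=X[o]; print("orange",len(q),q.mean(0),q.min(0),q.max(0)); 
    u,s,v=np.linalg.svd(q-q.mean(0),full_matrices=False); print(v[0]); t=(q-q.mean(0))@v[0]; print(t.min(),t.max())
E
```

```text
top0 ((0.5775479078292847, -0.05224582552909851), (0.29114580154418945, 0.3109591007232666), 9.453316688537598) 0.1042182769190628
[[ 0.40841532  0.07721281]
 [ 0.4594885  -0.22952339]
 [ 0.7466805  -0.18170446]
 [ 0.6956073   0.12503174]]
ledge31 706
[[0.47699999809265137, -0.0], [0.5009999871253967, -0.1850000023841858], [0.7059999704360962, -0.15700000524520874], [0.6819999814033508, 0.027000000700354576]]
deck49 637
[[0.492000013589859, 0.014000000432133675], [0.49399998784065247, -0.18799999356269836], [0.6190000176429749, -0.18700000643730164], [0.6169999837875366, 0.01600000075995922]]
tops84 904
[[0.4959999918937683, -0.18299999833106995], [0.6110000014305115, -0.1940000057220459], [0.6290000081062317, 0.014999999664723873], [0.5139999985694885, 0.02500000037252903]]
orange 14 [0.59623525 0.05974338 0.2626726 ] [0.59030718 0.05747091 0.25905377] [0.60166223 0.06212    0.26673669]
[-0.95351087 -0.27011304  0.1336262 ]
-0.0057222927723554525 0.005922566909305455
side0 ((0.5745590925216675, -0.054908886551856995), (0.2900106906890869, 0.3116467297077179), 9.530415534973145) 0.10
[... 169 characters left out ...]
00037997961], [0.5009999871253967, -0.19300000369548798], [0.7070000171661377, -0.16099999845027924], [0.6779999732971191, 0.02500000037252903]]
deck49 519
[[0.49000000953674316, -0.19200000166893005], [0.6200000047683716, -0.1940000057220459], [0.6230000257492065, 0.013000000268220901], [0.492000013589859, 0.014999999664723873]]
tops84 1066
[[0.4950000047683716, -0.18799999356269836], [0.6110000014305115, -0.19499999284744263], [0.625, 0.019999999552965164], [0.5099999904632568, 0.02800000086426735]]
orange 204 [0.59717622 0.03539242 0.23095495] [0.5870432  0.01499238 0.19486688] [0.60819854 0.05542258 0.26504564]
[-0.09762172  0.49839342  0.86143717]
-0.04108081015073733 0.0387887497950467
```

```bash
cat >> h.py <<'E'
a=np.radians(9.5); C0=np.array([.576,-.0535,0]); RS=np.array([[np.cos(a),-np.sin(a),0],[np.sin(a),np.cos(a),0],[0,0,1]])
def toS(X): return (X-C0)@RS
def toW(p): return np.asarray(p)@RS.T+C0
E
python3 - <<'E'
from h import *
for n in("top0","side0"):
    d=load(n);X=toS(cloud(d)); im=d["image"].astype(int)
    print(n)
    def sel(x0,x1,y0,y1,z0,z1):
        m=(X[...,0]>x0)&(X[...,0]<x1)&(X[...,1]>y0)&(X[...,1]<y1)&(X[...,2]>z0)&(X[...,2]<z1); return X[m]
    pc=lambda q:np.percentile(q,[1,5,50,95,99],axis=0).round(4).tolist() if len(q) else None
    # ledge, deck by y slices
    q=sel(-.12,.1,-.05,-.0,.128,.142); print("ledge",len(q)); [print(r) for r in pc(q)]
    q=sel(-.12,.1,-.14,-.03,.145,.160); print("deck",len(q));[print(r) for r in pc(q)]
    q=sel(-.12,.1,-.14,-.03,.18,.2); print("vials",len(q));[print(r) for r in pc(q)]
    q=sel(.06,.16,-.15,.0,.125,.145); print("stop",len(q));[print(r) for r in pc(q)]
    for k,c in(("blue",2),):
        b=(im[...,2]>im[...,0]*1.5)&(X[...,2]>.18)&(X[...,2]<.2)&(np.abs(X[...,0])<.15)
        q=X[b];print("blue",len(q));[print(r) for r in pc(q)]
    # profile columns: along x at y=-0.07.. with z
    q=sel(-.15,.15,-.135,-.01,.1,.2)
    for x in np.arange(-.13,.15,.01):
        s=q[(abs(q[:,0]-x)<.005)]; print(round(x,3),len(s),np.percentile(s[:,2],[5,50,95]).round(3) if len(s)>3 else '')
E
```

```text
top0
ledge 681
[-0.092, -0.045, 0.1295]
[-0.0877, -0.0436, 0.131]
[-0.035, -0.0285, 0.1352]
[0.0203, -0.0138, 0.1394]
[0.0259, -0.0123, 0.1403]
deck 658
[-0.0934, -0.1208, 0.1472]
[-0.0919, -0.1141, 0.1488]
[-0.0463, -0.0625, 0.153]
[0.0154, -0.0451, 0.1574]
[0.0247, -0.044, 0.1593]
vials 913
[-0.0864, -0.1201, 0.1813]
[-0.0828, -0.1172, 0.1833]
[-0.0372, -0.0873, 0.1876]
[0.0149, -0.0577, 0.1911]
[0.0191, -0.0546, 0.1925]
stop 182
[0.0998, -0.1227, 0.1251]
[0.1009, -0.116, 0.1259]
[0.1072, -0.0676, 0.1316]
[0.1118, -0.019, 0.1369]
[0.1126, -0.014, 0.1386]
blue 551
[-0.0865, -0.1197, 0.1815]
[-0.0828, -0.1157, 0.1836]
[-0.0394, -0.0845, 0.1878]
[0.014, -0.0582, 0.1912]
[0.0181, -0.0554, 0.1926]
-0.13 202 [0.101 0.104 0.108]
-0.12 205 [0.101 0.104 0.108]
-0.11 204 [0.101 0.104 0.115]
-0.1 196 [0.101 0.104 0.115]
-0.09 368 [0.103 0.139 0.185]
-0.08 251 [0.13  0.179 0.19 ]
-0.07 170 [0.132 0.155 0.19 ]
-0.06 220 [0.133 0.153 0.189]
-0.05 249 [0.13  0.181 0.19 ]
-0.04 163 [0.129 0.153 0.19 ]
-0.03 231 [0.133 0.154 0.189]
-0.02 229 [0.131 0.183 0.191]
-0.01 159 [0.132 0.152 0.19 ]
-0.0 23
[... 1286 characters left out ...]

-0.09 1147 [0.106 0.139 0.186]
-0.08 402 [0.117 0.167 0.19 ]
-0.07 185 [0.111 0.14  0.19 ]
-0.06 323 [0.114 0.17  0.19 ]
-0.05 273 [0.115 0.177 0.19 ]
-0.04 146 [0.108 0.145 0.19 ]
-0.03 304 [0.115 0.178 0.19 ]
-0.02 238 [0.113 0.184 0.19 ]
-0.01 119 [0.109 0.14  0.19 ]
-0.0 303 [0.116 0.179 0.19 ]
0.01 207 [0.111 0.182 0.191]
0.02 95 [0.107 0.136 0.189]
0.03 64 [0.106 0.177 0.199]
0.04 70 [0.105 0.12  0.192]
0.05 36 [0.104 0.108 0.12 ]
0.06 48 [0.104 0.107 0.12 ]
0.07 55 [0.104 0.107 0.119]
0.08 63 [0.104 0.106 0.119]
0.09 85 [0.104 0.106 0.119]
0.1 337 [0.105 0.121 0.134]
0.11 253 [0.107 0.128 0.136]
0.12 31 [0.107 0.118 0.121]
0.13 22 [0.109 0.118 0.121]
0.14 5 [0.105 0.106 0.106]
0.15 0
```

```bash
python3 - <<'E'
from h import *
print("pre-rack W",toW([-.14,-.086,.142]),"contact W",toW([-.1055,-.086,.142]),"home-ish",toW([-.045,-.086,.142]))
for n in("top0","side0"):
    d=load(n);Xw=cloud(d);X=toS(Xw);im=d["image"].astype(int)
    o=(im[...,0]>im[...,1]*1.5)&(im[...,0]>70)&(X[...,2]>.17)&(X[...,2]<.3)&(abs(X[...,0])<.15)&(X[...,1]>.03)
    q=X[o]; print(n,"orange S",len(q))
    for z in np.arange(.185,.28,.01):
        s=q[abs(q[:,2]-z)<.005]
        if len(s): print(round(z,3),len(s),s[:,0].min().round(4),s[:,0].mean().round(4),s[:,0].max().round(4),"y",s[:,1].min().round(4),s[:,1].max().round(4))
    # clamp metal
    m=(X[...,2]>.112)&(X[...,2]<.25)&(abs(X[...,0]-.035)<.05)&(X[...,1]>-.012)&(X[...,1]<.1)&~o
    q=X[m]; print("metal",len(q))
    for z in np.arange(.115,.25,.01):
        s=q[abs(q[:,2]-z)<.005]
        if len(s): print(round(z,3),len(s),"x",np.percentile(s[:,0],[5,50,95]).round(3),"y",np.percentile(s[:,1],[5,50,95]).round(3))
    b=(Xw[...,2]>.03)&(Xw[...,2]<.11)&(Xw[...,1]>.2)&(Xw[...,1]<.42)&(Xw[...,0]>.3)&(Xw[...,0]<.8)
    q=Xw[b]; print("beaker",len(q),np.median(q,0) if len(q) else '')
E
```

```text
pre-rack W [ 0.45211411 -0.16142723  0.142     ] contact W [ 0.48614096 -0.15573308  0.142     ] home-ish [ 0.54581124 -0.1457477   0.142     ]
top0 orange S 129
0.195 6 0.0318 0.0356 0.0394 y 0.0654 0.0688
0.205 11 0.0313 0.0379 0.0432 y 0.0688 0.0739
0.215 13 0.0308 0.0368 0.0444 y 0.0728 0.0801
0.225 15 0.0311 0.0373 0.0434 y 0.0783 0.0856
0.235 20 0.0304 0.0372 0.0443 y 0.0834 0.0914
0.245 14 0.0317 0.037 0.0439 y 0.0902 0.0973
0.255 21 0.0303 0.037 0.0454 y 0.0964 0.1084
0.265 29 0.0305 0.037 0.0442 y 0.1016 0.1127
metal 709
0.115 240 x [-0.001  0.026  0.072] y [-0.011  0.023  0.073]
0.125 99 x [0.007 0.026 0.055] y [-0.009  0.039  0.071]
0.135 34 x [0.025 0.028 0.049] y [0.033 0.052 0.061]
0.145 26 x [0.025 0.033 0.042] y [0.03  0.06  0.066]
0.155 39 x [0.026 0.035 0.048] y [0.036 0.046 0.059]
0.165 73 x [0.026 0.039 0.051] y [0.025 0.033 0.051]
0.175 40 x [0.029 0.034 0.048] y [0.013 0.027 0.059]
0.185 63 x [0.029 0.038 0.047] y [-0.     0.01   0.061]
0.195 24 x [0.029 0.031 0.047] y [-0.008  0.003  0.069]
0.205 23 x [0.029 0.032 0.047] y [-0.011 -0.007  0.08 ]
0.215 24 x [0.0
[... 734 characters left out ...]
  0.062]
0.135 89 x [0.023 0.026 0.05 ] y [0.024 0.038 0.059]
0.145 70 x [0.023 0.031 0.051] y [0.023 0.034 0.063]
0.155 49 x [0.024 0.028 0.05 ] y [0.023 0.032 0.055]
0.165 65 x [0.022 0.029 0.045] y [0.022 0.036 0.053]
0.175 59 x [0.026 0.032 0.043] y [0.011 0.03  0.059]
0.185 58 x [0.028 0.033 0.043] y [-0.003  0.017  0.065]
0.195 33 x [0.027 0.029 0.042] y [-0.01  -0.002  0.073]
0.205 13 x [0.027 0.029 0.039] y [-0.011  0.071  0.082]
0.215 27 x [0.027 0.035 0.044] y [-0.011 -0.006  0.083]
0.225 12 x [0.028 0.03  0.045] y [0.04  0.088 0.094]
0.235 9 x [0.028 0.029 0.045] y [0.085 0.093 0.098]
0.245 7 x [0.027 0.029 0.045] y [0.091 0.097 0.098]
beaker 603 [0.54624839 0.36192215 0.07062807]
```

Emit:
{"fn": "jog_arm", "kwargs": {
  "twist": [
    [0,0,6.5],
    [0,0,6.5],
    [0,0,6.5],
    [0,0,6.5],
    [0,0,5.8]
  ],
  "travel": [
    [2,-3,0.5],
    [2,-3,0.5],
    [2,-3,0.5],
    [2,-3,0.5],
    [2,-3,0]
  ],
  "jaw": [0,0,0,0,0]
}}

```text
t: 0.52
tool_pos: [0.3074, 0.3558, 0.246]
tcp_rot: [[0.981, 0.193, -0.0], [0.193, -0.981, -0.01], [-0.002, 0.01, -1.0]]
contact_force: [-0.0, 1.0, 0.5]
gripper_width: 0.0259
```

Emit:
{"fn": "jog_arm", "kwargs": {
  "twist": [
    [0,0,-1.5],
    [0,0,0],
    [0,0,0],
    [0,0,0],
    [0,0,0]
  ],
  "travel": [
    [1,-4,0],
    [1,-4,0],
    [1,-4,0],
    [1,-4,0],
    [1,-4,0]
  ],
  "jaw": [0,0,0,0,0]
}}

```text
t: 0.93
tool_pos: [0.3566, 0.1529, 0.244]
tcp_rot: [[0.985, 0.175, -0.003], [0.175, -0.985, -0.013], [-0.005, 0.013, -1.0]]
contact_force: [1.1, 0.6, 0.1]
gripper_width: 0.0002
```

Emit:
{"fn": "jog_arm", "kwargs": {
  "twist": [
    [0,0,0],
    [0,0,0],
    [0,0,0],
    [0,0,0],
    [0,0,0]
  ],
  "travel": [
    [1,-4,0],
    [1,-4,0],
    [1,-4,0],
    [1,-4,0],
    [1,-4,0]
  ],
  "jaw": [0,0,0,0,0]
}}

```text
t: 1.35
tool_pos: [0.4029, -0.0502, 0.2438]
tcp_rot: [[0.984, 0.178, -0.002], [0.178, -0.984, -0.012], [-0.004, 0.011, -1.0]]
contact_force: [1.6, 0.6, -0.4]
gripper_width: 0.0005
```

Emit:
{"fn": "jog_arm", "kwargs": {
  "twist": [
    [0,0,-0.8],
    [0,0,0],
    [0,0,0],
    [0,0,0],
    [0,0,0]
  ],
  "travel": [
    [1,-3.7,0],
    [1,-3.7,0],
    [1,-3.6,-1],
    [1,0,-3.5],
    [0.3,0,-3]
  ],
  "jaw": [0,0,0,0,0]
}}

```text
t: 1.77
tool_pos: [0.4487, -0.1753, 0.1716]
tcp_rot: [[0.988, 0.154, 0.009], [0.154, -0.988, -0.015], [0.007, 0.016, -1.0]]
contact_force: [-0.4, 0.9, -0.7]
gripper_width: -0.0002
```

Emit:
{"fn": "jog_arm", "kwargs": {
  "twist": [
    [0,0,0],
    [0,0,0],
    [0,0,0],
    [0,0,0],
    [0,0,0]
  ],
  "travel": [
    [0,0,-1.2],
    [0,0,-1],
    [0,0,0],
    [0,0,0],
    [0,0,0]
  ],
  "jaw": [0,0,0,0,0]
}}

```text
t: 2.18
tool_pos: [0.4434, -0.1765, 0.1401]
tcp_rot: [[0.989, 0.148, -0.007], [0.148, -0.989, -0.012], [-0.009, 0.011, -1.0]]
contact_force: [0.6, -0.5, 1.2]
gripper_width: 0.0003
```

```bash
python3 - <<'E'
from rig import state, optics
from h import *
s=state(); print(s["tool_pos"],toS(np.array(s["tool_pos"])),s["contact_force"])
d=optics.get_image("side"); cv2.imwrite("pics/s1.png",cv2.resize(d["image"][160:380,220:460,::-1],None,fx=2.7,fy=2.7,interpolation=2))
E
```

```text
[ 0.44340937 -0.17649947  0.14006718] [-0.151073   -0.09942884  0.14006718] [ 0.64461937 -0.45811275  1.20268556]
```

View pics/s1.png

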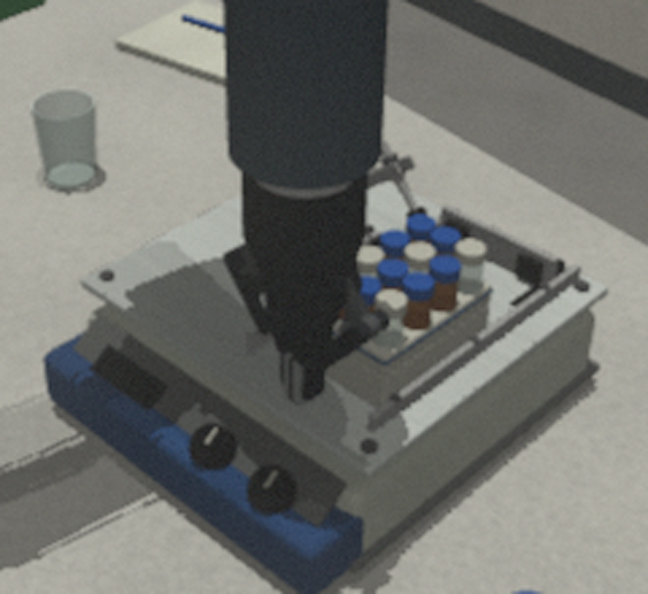

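The fingers are behind the rack's near face, in the right height band. I'll centre in y and close in.

Emit:
{"fn": "jog_arm", "kwargs": {
  "twist": [
    [0,0,1],
    [0,0,0],
    [0,0,0],
    [0,0,0],
    [0,0,0]
  ],
  "travel": [
    [1,0.9,0.2],
    [1,0.8,0],
    [0.6,0.1,0],
    [0,0,0],
    [0,0,0]
  ],
  "jaw": [0,0,0,0,0]
}}

```text
t: 2.65
tool_pos: [0.4747, -0.1561, 0.1464]
tcp_rot: [[0.986, 0.169, 0.001], [0.169, -0.986, -0.013], [-0.001, 0.013, -1.0]]
contact_force: [1.0, 0.6, -0.0]
gripper_width: 0.0001
```

Emit:
{"fn": "jog_arm", "kwargs": {
  "twist": [
    [0,0,0],
    [0,0,0],
    [0,0,0],
    [0,0,0],
    [0,0,0]
  ],
  "travel": [
    [0.3,0.05,0],
    [0.3,0.05,0],
    [0.3,0.05,0],
    [0.3,0.05,0],
    [0.3,0.05,0]
  ],
  "jaw": [0,0,0,0,0]
}}

```text
t: 3.07
tool_pos: [0.4885, -0.1542, 0.1465]
tcp_rot: [[0.986, 0.168, -0.003], [0.168, -0.986, -0.014], [-0.005, 0.013, -1.0]]
contact_force: [-5.6, -0.7, 2.8]
gripper_width: -0.0
```

```bash
python3 - <<'E'
from rig import state
from h import *
s=state(); print(s["tool_pos"],toS(np.array(s["tool_pos"])),s["contact_force"],s["qd"])
E
```

```text
[ 0.48854682 -0.1542459   0.14651488] [-0.10288168 -0.08493029  0.14651488] [-5.59112731 -0.65191708  2.82868818] [ 0.00508779  0.0663572   0.07812458  0.00882354 -0.0412542  -0.01145611]
```

Emit:
{"fn": "jog_arm", "kwargs": {
  "twist": [
    [0,0,0],
    [0,0,0],
    [0,0,0],
    [0,0,0],
    [0,0,0]
  ],
  "travel": [
    [0.35,0.06,-0.04],
    [0.35,0.06,-0.04],
    [0.35,0.06,-0.04],
    [0.35,0.06,-0.04],
    [0.35,0.06,-0.04]
  ],
  "jaw": [0,0,0,0,0]
}}

```text
t: 3.48
tool_pos: [0.4985, -0.1547, 0.1446]
tcp_rot: [[0.986, 0.166, -0.022], [0.166, -0.986, -0.019], [-0.024, 0.015, -1.0]]
contact_force: [-5.6, -1.3, 4.6]
gripper_width: -0.0001
```

Emit:
{"fn": "jog_arm", "kwargs": {
  "twist": [
    [0,0,0],
    [0,0,0],
    [0,0,0],
    [0,0,0],
    [0,0,0]
  ],
  "travel": [
    [0.35,0.06,-0.03],
    [0.35,0.06,-0.03],
    [0.35,0.06,-0.03],
    [0.35,0.06,-0.03],
    [0.35,0.06,-0.03]
  ],
  "jaw": [0,0,0,0,0]
}}

```text
t: 3.9
tool_pos: [0.5068, -0.1541, 0.1426]
tcp_rot: [[0.985, 0.164, -0.044], [0.163, -0.986, -0.022], [-0.047, 0.014, -0.999]]
contact_force: [-7.9, -0.4, 5.5]
gripper_width: 0.0
```

```bash
python3 - <<'E'
from rig import state,optics
from h import *
s=state(); print(s["tool_pos"],toS(np.array(s["tool_pos"])),s["contact_force"])
d=optics.get_image("top"); cv2.imwrite("pics/t2.png",cv2.resize(d["image"][150:330,260:430,::-1],None,fx=3.3,fy=3.3,interpolation=2))
E
```

```text
[ 0.50683166 -0.15410639  0.14264147] [-0.08482458 -0.08781056  0.14264147] [-7.86453136 -0.3933577   5.52538319]
```

View pics/t2.png

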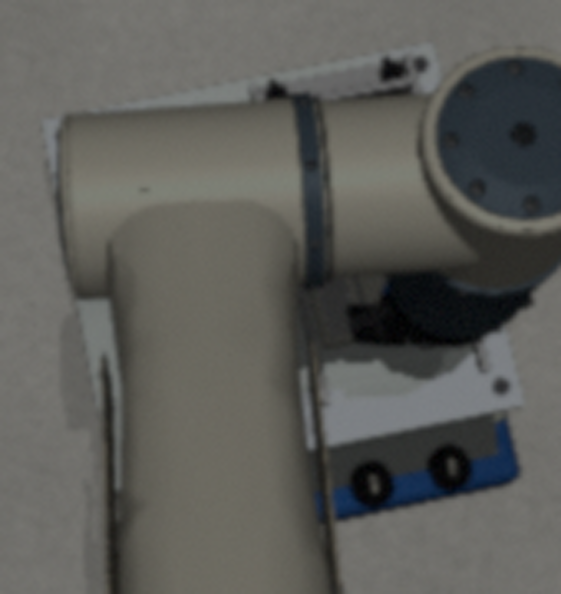

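The top view is mostly hidden by the arm, but the rack is moving at 6 to 8 N. The tool is tilting under load, so I'll correct that while pushing.

Emit:
{"fn": "jog_arm", "kwargs": {
  "twist": [
    [0.3,-1,0],
    [0.3,-1,0],
    [0.3,-1,0],
    [0.2,-1,0],
    [0.2,-1,0]
  ],
  "travel": [
    [0.4,0.06,-0.02],
    [0.4,0.06,-0.02],
    [0.4,0.06,-0.02],
    [0.4,0.06,-0.02],
    [0.4,0.06,-0.02]
  ],
  "jaw": [0,0,0,0,0]
}}

```text
t: 4.37
tool_pos: [0.5185, -0.1526, 0.14]
tcp_rot: [[0.986, 0.162, 0.024], [0.162, -0.987, 0.001], [0.024, 0.003, -1.0]]
contact_force: [-6.9, -0.7, 4.3]
gripper_width: 0.0001
```

Emit:
{"fn": "jog_arm", "kwargs": {
  "twist": [
    [0,-1,0],
    [0,-1,0],
    [0,-1,0],
    [0,-0.8,0],
    [0,-0.8,0]
  ],
  "travel": [
    [0.4,0.06,0],
    [0.4,0.06,0],
    [0.4,0.06,0],
    [0.4,0.06,0],
    [0.4,0.06,0]
  ],
  "jaw": [0,0,0,0,0]
}}

```text
t: 4.78
tool_pos: [0.5295, -0.1512, 0.1382]
tcp_rot: [[0.983, 0.159, 0.087], [0.159, -0.987, -0.0], [0.086, 0.014, -0.996]]
contact_force: [-5.9, -0.4, 4.2]
gripper_width: -0.0003
```

Emit:
{"fn": "jog_arm", "kwargs": {
  "twist": [
    [0,-0.2,0],
    [0,-0.2,0],
    [0,-0.2,0],
    [0,-0.2,0],
    [0,-0.2,0]
  ],
  "travel": [
    [0.4,0.06,0],
    [0.4,0.06,0],
    [0.4,0.06,0],
    [0.4,0.06,0],
    [0.35,0.06,0]
  ],
  "jaw": [0,0,0,0,0]
}}

```text
t: 5.2
tool_pos: [0.5397, -0.1499, 0.1367]
tcp_rot: [[0.984, 0.157, 0.085], [0.157, -0.988, -0.001], [0.084, 0.014, -0.996]]
contact_force: [-5.3, 0.4, 5.1]
gripper_width: -0.0001
```

Emit:
{"fn": "jog_arm", "kwargs": {
  "twist": [
    [0,-0.2,0],
    [0,-0.2,0],
    [0,-0.2,0],
    [0,-0.2,0],
    [0,-0.2,0]
  ],
  "travel": [
    [0.35,0.06,0],
    [0.35,0.06,0],
    [0.35,0.06,0],
    [0.35,0.06,0],
    [0.35,0.06,0]
  ],
  "jaw": [0,0,0,0,0]
}}

```text
t: 5.62
tool_pos: [0.5484, -0.1488, 0.1349]
tcp_rot: [[0.985, 0.154, 0.082], [0.155, -0.988, -0.003], [0.081, 0.016, -0.997]]
contact_force: [-5.2, 0.2, 4.3]
gripper_width: 0.0001
```

```bash
python3 - <<'E'
from rig import state,optics
from h import *
s=state(); print(s["tool_pos"],toS(np.array(s["tool_pos"])),s["contact_force"])
d=optics.get_image("side"); cv2.imwrite("pics/s3.png",cv2.resize(d["image"][160:380,220:460,::-1],None,fx=2.7,fy=2.7,interpolation=2))
E
```

```text
[ 0.54844676 -0.14883199  0.13492947] [-0.04290968 -0.08947697  0.13492947] [-5.23831289  0.22729968  4.28947322]
```

View pics/s3.png

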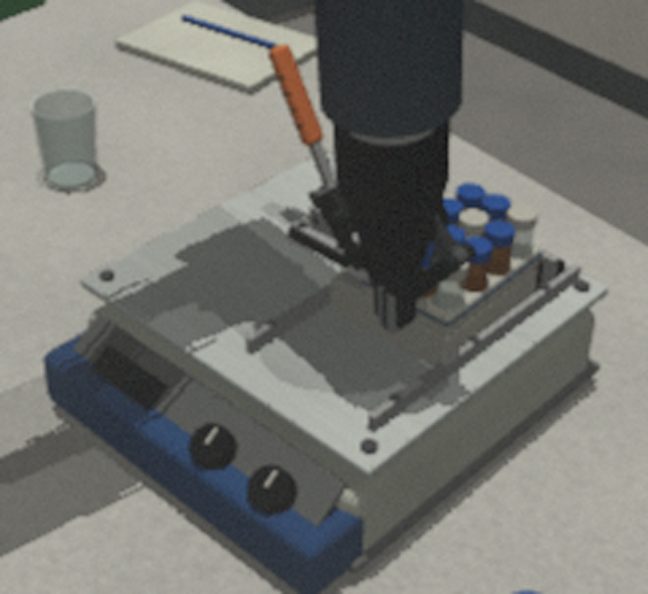

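The rack's far corner at (545,260) is nearly at the buffer, so I'll keep pushing gently.

Emit:
{"fn": "jog_arm", "kwargs": {
  "twist": [
    [0,-0.2,0],
    [0,-0.2,0],
    [0,-0.2,0],
    [0,-0.2,0],
    [0,-0.2,0]
  ],
  "travel": [
    [0.35,0.06,0],
    [0.35,0.06,0],
    [0.35,0.06,0],
    [0.35,0.06,0],
    [0.35,0.06,0]
  ],
  "jaw": [0,0,0,0,0]
}}

```text
t: 6.08
tool_pos: [0.5573, -0.1478, 0.1332]
tcp_rot: [[0.985, 0.152, 0.079], [0.153, -0.988, -0.005], [0.078, 0.017, -0.997]]
contact_force: [-6.6, -0.1, 4.2]
gripper_width: -0.0004
```

Emit:
{"fn": "jog_arm", "kwargs": {
  "twist": [
    [0,-0.2,0],
    [0,-0.2,0],
    [0,-0.2,0],
    [0,-0.2,0],
    [0,-0.2,0]
  ],
  "travel": [
    [0.35,0.06,0],
    [0.35,0.06,0],
    [0.35,0.06,0],
    [0.35,0.06,0],
    [0.35,0.06,0]
  ],
  "jaw": [0,0,0,0,0]
}}

```text
t: 6.5
tool_pos: [0.5589, -0.1479, 0.1303]
tcp_rot: [[0.987, 0.149, 0.061], [0.15, -0.989, -0.008], [0.06, 0.017, -0.998]]
contact_force: [-10.7, -0.7, 6.0]
gripper_width: 0.0002
```

Emit:
{"fn": "jog_arm", "kwargs": {
  "twist": [
    [0,-0.4,0],
    [0,-0.4,0],
    [0,-0.4,0],
    [0,-0.4,0],
    [0,-0.4,0]
  ],
  "travel": [
    [0.42,0.07,0.05],
    [0.42,0.07,0.05],
    [0.42,0.07,0.05],
    [0.42,0.07,0.05],
    [0.42,0.07,0.05]
  ],
  "jaw": [0,0,0,0,0]
}}

```text
t: 6.92
tool_pos: [0.5589, -0.1481, 0.1292]
tcp_rot: [[0.988, 0.146, 0.051], [0.146, -0.989, -0.011], [0.049, 0.018, -0.999]]
contact_force: [-12.7, -0.0, 8.3]
gripper_width: 0.0001
```

Emit:
{"fn": "jog_arm", "kwargs": {
  "twist": [
    [0,0,0],
    [0,0,0],
    [0,0,0],
    [0,0,0],
    [0,0,0]
  ],
  "travel": [
    [-1,-0.17,0],
    [-2,-0.3,0],
    [-3,-0.5,1],
    [-2,-0.3,3],
    [-2,-0.3,3]
  ],
  "jaw": [0,0,0,0,0]
}}

```text
t: 7.33
tool_pos: [0.4531, -0.1634, 0.1919]
tcp_rot: [[0.989, 0.145, 0.033], [0.145, -0.989, -0.009], [0.032, 0.014, -0.999]]
contact_force: [1.3, -0.4, 1.1]
gripper_width: -0.0001
```

```bash
python3 - <<'E'
from rig import state,optics
from h import *
s=state(); print(s["tool_pos"],toS(np.array(s["tool_pos"])),s["contact_force"])
d=optics.get_image("side"); np.savez("pics/s4.npz",**d);cv2.imwrite("pics/s4.png",cv2.resize(d["image"][160:380,220:460,::-1],None,fx=2.7,fy=2.7,interpolation=2))
X=toS(cloud(d))
m=(X[...,0]>-.1)&(X[...,0]<.15)&(X[...,1]>-.1235)&(X[...,1]<-.01)&(X[...,2]>.12)&(X[...,2]<.16)
for x in np.arange(-.06,.13,.008):
    s=X[m&(abs(X[...,0]-x)<.004)]; print(round(x,3),len(s),np.percentile(s[:,2],[5,50,95]).round(3) if len(s)>3 else '')
E
```

```text
[ 0.45310664 -0.16343479  0.19188893] [-0.13935243 -0.08814384  0.19188893] [ 1.26886863 -0.35256849  1.07414967]
-0.06 0 
-0.052 0 
-0.044 0 
-0.036 0 
-0.028 43 [0.121 0.128 0.146]
-0.02 543 [0.122 0.137 0.155]
-0.012 107 [0.136 0.155 0.159]
-0.004 26 [0.136 0.138 0.156]
0.004 17 [0.135 0.138 0.155]
0.012 28 [0.135 0.138 0.158]
0.02 24 [0.136 0.137 0.157]
0.028 13 [0.135 0.137 0.144]
0.036 11 [0.134 0.153 0.155]
0.044 21 [0.134 0.155 0.159]
0.052 9 [0.126 0.15  0.159]
0.06 4 [0.154 0.154 0.158]
0.068 16 [0.134 0.153 0.155]
0.076 21 [0.133 0.155 0.159]
0.084 13 [0.13  0.149 0.155]
0.092 19 [0.121 0.148 0.155]
0.1 9 [0.123 0.132 0.151]
0.108 13 [0.122 0.133 0.135]
0.116 0 
0.124 3
```

View pics/s4.png

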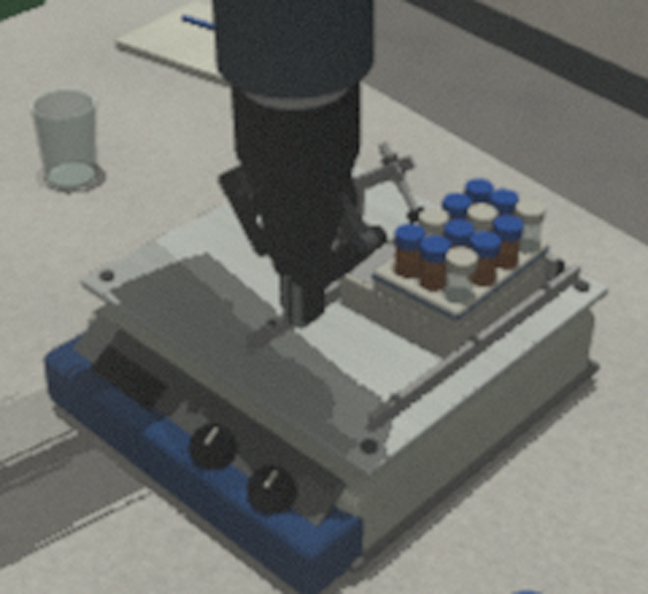

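The rack is home: it did not move under 12.7 N, against about 5 N for sliding, and its far corner sits at the buffer at (555,268). Now to the handle.

Emit:
{"fn": "jog_arm", "kwargs": {
  "twist": [
    [0,1,0.6],
    [0,0.9,0.5],
    [0,0,0],
    [0,0,0],
    [0,0,0]
  ],
  "travel": [
    [0,0,3],
    [0,0,3.5],
    [0,0,3.5],
    [0,0,3.5],
    [0,0,0]
  ],
  "jaw": [0,0,0,0,0]
}}

```text
t: 7.8
tool_pos: [0.4487, -0.1655, 0.3418]
tcp_rot: [[0.987, 0.162, 0.011], [0.163, -0.987, -0.011], [0.009, 0.012, -1.0]]
contact_force: [0.5, 0.2, 0.9]
gripper_width: -0.0001
```

Emit:
{"fn": "jog_arm", "kwargs": {
  "twist": [
    [0,0,0],
    [0,0,0],
    [0,0,0],
    [0,0,0],
    [0,0,0]
  ],
  "travel": [
    [2.5,2.6,0],
    [2.5,2.6,0],
    [2.5,2.6,0],
    [2.5,2.6,0],
    [2.5,2.6,0]
  ],
  "jaw": [0,0,0,0,0]
}}

```text
t: 8.22
tool_pos: [0.5772, -0.0351, 0.3495]
tcp_rot: [[0.988, 0.152, 0.028], [0.153, -0.988, -0.011], [0.026, 0.015, -1.0]]
contact_force: [0.3, -0.6, 1.3]
gripper_width: -0.0001
```

```bash
python3 - <<'E'
from rig import state,optics
from h import *
s=state(); print(s["tool_pos"],toS(np.array(s["tool_pos"])),s["contact_force"]); print(s["tcp_rot"], s["joint_positions"])
print((toW([.036,.042,.3])-s["tool_pos"]).round(4))
E
```

```text
[ 0.57720781 -0.03507848  0.34947685] [0.00423168 0.01796954 0.34947685] [ 0.28300517 -0.63669664  1.25952547]
[[ 0.98792266  0.15244925  0.02771361]
 [ 0.15279857 -0.98819675 -0.01094451]
 [ 0.02571802  0.01504693 -0.99955599]] [ 0.22043644  0.29448303  0.45069557  0.01688607 -1.70233445  1.50603829]
[ 0.0274  0.0289 -0.0495]
```

Emit:
{"fn": "jog_arm", "kwargs": {
  "twist": [
    [0.5,1.5,0.7],
    [0,0,0],
    [0,0,0],
    [0,0,0],
    [0,0,0]
  ],
  "travel": [
    [1.4,1.4,-1],
    [1.2,1.4,-2],
    [0,0,-2],
    [0,0,0],
    [0,0,0]
  ],
  "jaw": [0,0,0,0,0]
}}

```text
t: 8.63
tool_pos: [0.6103, 0.0014, 0.2935]
tcp_rot: [[0.985, 0.171, -0.001], [0.171, -0.985, -0.001], [-0.001, 0.001, -1.0]]
contact_force: [0.1, -0.5, 0.9]
gripper_width: -0.0002
```

```bash
python3 - <<'E'
from rig import state,optics
from h import *
s=state(); print(s["tool_pos"],toS(np.array(s["tool_pos"])),s["contact_force"]); print(s["tcp_rot"])
print((toW([.036,.045,.238])-s["tool_pos"]).round(4))
d=optics.get_image("side"); cv2.imwrite("pics/s5.png",cv2.resize(d["image"][100:320,220:460,::-1],None,fx=2.7,fy=2.7,interpolation=2))
E
```

```text
[0.61027107 0.00142748 0.29346252] [0.04286671 0.04851783 0.29346252] [ 0.13050295 -0.51695785  0.88640513]
[[ 9.85264368e-01  1.71035133e-01 -1.05249266e-03]
 [ 1.71034450e-01 -9.85264794e-01 -7.09319397e-04]
 [-1.15830250e-03  5.18854625e-04 -9.99999195e-01]]
[-0.0062 -0.0046 -0.0555]
```

View pics/s5.png

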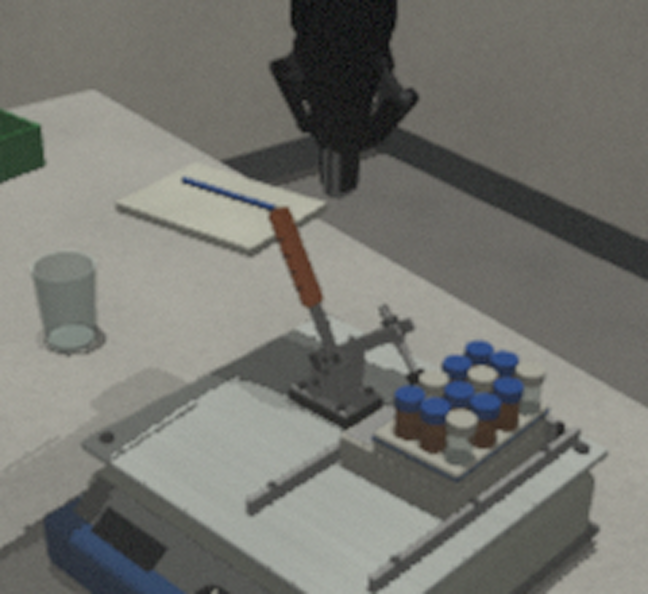

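The fingertips at (340,185) are on the rack side of the orange handle (280,215)-(315,300), with a clear way down.

Emit:
{"fn": "jog_arm", "kwargs": {
  "twist": [
    [0,0,0],
    [0,0,0],
    [0,0,0],
    [0,0,0],
    [0,0,0]
  ],
  "travel": [
    [-0.6,-0.3,-1.5],
    [0,0,-1.7],
    [0,0,-1.2],
    [0,0,0],
    [0,0,0]
  ],
  "jaw": [0,0,0,0,0]
}}

```text
t: 9.1
tool_pos: [0.6055, -0.0047, 0.2572]
tcp_rot: [[0.986, 0.168, 0.012], [0.168, -0.986, -0.0], [0.012, 0.002, -1.0]]
contact_force: [0.3, -0.4, 1.5]
gripper_width: -0.0002
```

```bash
cat > st.py <<'E'
from rig import state
from h import *
s=state(); print("S",toS(np.array(s["tool_pos"])).round(4),"F_S",(np.array(s["contact_force"])@RS).round(2),"z",np.array(s["tcp_rot"])[:,2].round(3),"t",s["t"])
E
python3 st.py
```

```text
S [0.0372 0.0432 0.2572] F_S [ 0.22 -0.44  1.53] z [ 0.012 -0.    -1.   ] t 9.1
```

Emit:
{"fn": "jog_arm", "kwargs": {
  "twist": [
    [0,0.5,0],
    [0,0,0],
    [0,0,0],
    [0,0,0],
    [0,0,0]
  ],
  "travel": [
    [0,0.2,-1.1],
    [-0.1,0.5,-0.8],
    [-0.1,0.6,0],
    [-0.1,0.6,0],
    [-0.1,0.4,0]
  ],
  "jaw": [0,0,0,0,0]
}}

```text
t: 9.52
tool_pos: [0.6028, 0.0189, 0.2413]
tcp_rot: [[0.986, 0.165, 0.01], [0.165, -0.986, 0.001], [0.01, 0.001, -1.0]]
contact_force: [-0.2, 0.5, -0.2]
gripper_width: 0.0003
```

```bash
python3 st.py
```

```text
S [0.0384 0.067  0.2413] F_S [-0.13  0.49 -0.18] z [ 0.01   0.001 -1.   ] t 9.5167
```

Emit:
{"fn": "jog_arm", "kwargs": {
  "twist": [
    [0,0,0],
    [0,0,0],
    [0,0,0],
    [0,0,0],
    [0,0,0]
  ],
  "travel": [
    [-0.15,0.6,0],
    [-0.15,0.6,0],
    [-0.15,0.5,-0.2],
    [-0.1,0.5,-0.4],
    [-0.1,0.5,-0.4]
  ],
  "jaw": [0,0,0,0,0]
}}

```text
t: 9.93
tool_pos: [0.5972, 0.0487, 0.2342]
tcp_rot: [[0.986, 0.166, 0.017], [0.166, -0.986, -0.001], [0.016, 0.004, -1.0]]
contact_force: [0.1, -1.8, 3.9]
gripper_width: 0.0001
```

```bash
python3 st.py; python3 - <<'E'
from rig import optics
import cv2
d=optics.get_image("side"); cv2.imwrite("pics/s6.png",cv2.resize(d["image"][100:320,220:460,::-1],None,fx=2.7,fy=2.7,interpolation=2))
E
```

```text
S [0.0378 0.0973 0.2342] F_S [-0.24 -1.82  3.94] z [ 0.017 -0.001 -1.   ] t 9.9333
```

View pics/s6.png

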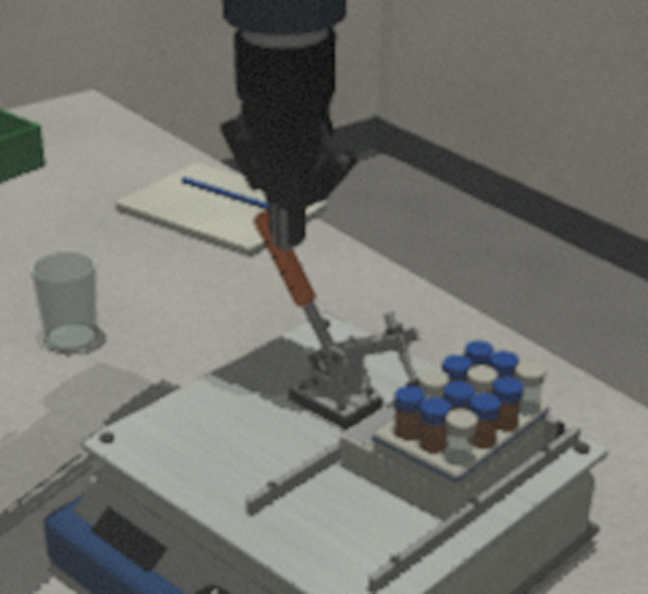

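Contact made; the handle is swinging over at about 42 degrees. Next along the arc.

Emit:
{"fn": "jog_arm", "kwargs": {
  "twist": [
    [0,0.2,0],
    [0,0.2,0],
    [0,0.2,0],
    [0,0,0],
    [0,0,0]
  ],
  "travel": [
    [-0.08,0.4,-0.4],
    [-0.07,0.35,-0.45],
    [-0.05,0.3,-0.5],
    [-0.05,0.25,-0.5],
    [-0.05,0.2,-0.5]
  ],
  "jaw": [0,0,0,0,0]
}}

```text
t: 10.4
tool_pos: [0.5959, 0.0657, 0.2135]
tcp_rot: [[0.986, 0.167, 0.014], [0.168, -0.986, -0.0], [0.014, 0.003, -1.0]]
contact_force: [-0.2, -0.7, 8.1]
gripper_width: -0.0001
```

```bash
python3 st.py
```

```text
S [0.0393 0.1143 0.2135] F_S [-0.33 -0.65  8.09] z [ 0.014 -0.    -1.   ] t 10.4
```

Emit:
{"fn": "jog_arm", "kwargs": {
  "twist": [
    [0,0.2,0],
    [0,0.2,0],
    [0,0,0],
    [0,0,0],
    [0,0,0]
  ],
  "travel": [
    [-0.1,0.2,-0.5],
    [-0.1,0.2,-0.5],
    [-0.08,0.15,-0.5],
    [-0.08,0.15,-0.5],
    [-0.03,0.1,-0.5]
  ],
  "jaw": [0,0,0,0,0]
}}

```text
t: 10.82
tool_pos: [0.5953, 0.0764, 0.1986]
tcp_rot: [[0.985, 0.17, 0.025], [0.17, -0.985, 0.004], [0.025, 0.001, -1.0]]
contact_force: [-7.9, 0.9, 18.3]
gripper_width: 0.0001
```

```bash
python3 st.py
```

```text
S [0.0405 0.125  0.1986] F_S [-7.6   2.13 18.27] z [ 0.025  0.004 -1.   ] t 10.8167
```

The force is higher than expected, with a sideways part. I'll look before going on.

```bash
python3 - <<'E'
from rig import optics,state
import cv2
for n,(a,b) in {"side":(220,130),"top":(240,130)}.items():
    d=optics.get_image(n); cv2.imwrite(f"pics/{n}7.png",cv2.resize(d["image"][b:b+180,a:a+220,::-1],None,fx=3.3,fy=3.3,interpolation=2))
print(state()["contact_force"],state()["tool_pos"],state()["moment"])
E
python3 st.py
```

```text
[-5.72778759  1.09707523 15.37561716] [0.59512768 0.07659965 0.19845871] [0.58461803 2.1769269  0.0725642 ]
S [0.0403 0.1252 0.1985] F_S [-5.47  2.03 15.38] z [ 0.024  0.004 -1.   ] t 10.9167
```

View pics/side7.png

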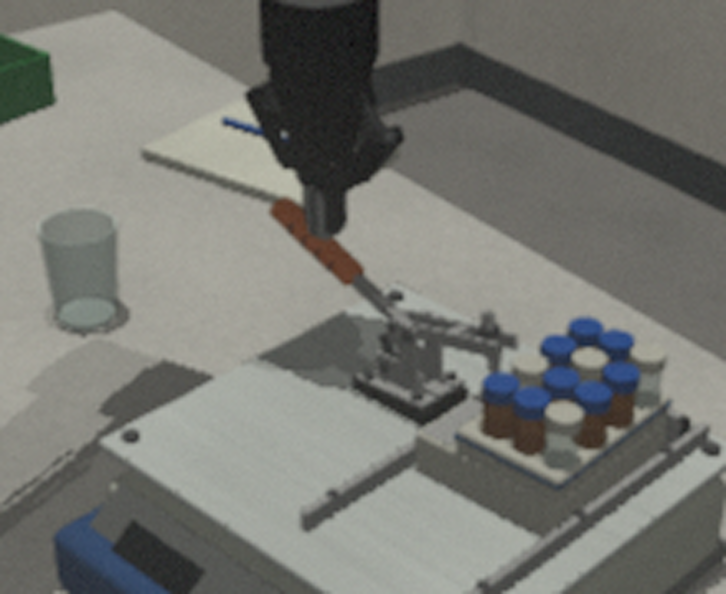

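View pics/top7.png

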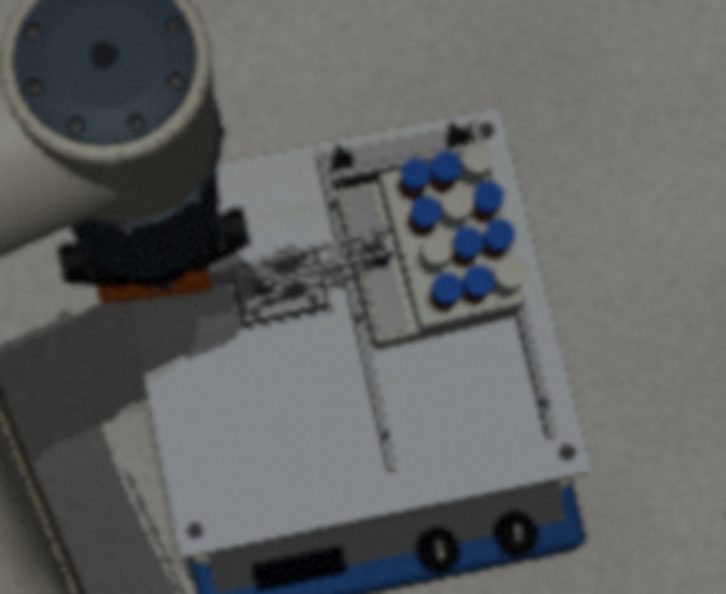

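The fingertips sit about mid-grip, nearer the hinge than wanted, which explains the extra force. I'll ease off, move outwards along the grip and press again.

Emit:
{"fn": "jog_arm", "kwargs": {
  "twist": [
    [0,0.4,0],
    [0,0.4,0],
    [0,0.4,0],
    [0,0,0],
    [0,0,0]
  ],
  "travel": [
    [-0.1,0,0.8],
    [-0.4,0.4,0.8],
    [-0.3,0.6,0],
    [-0.2,0.5,0],
    [0,0,0]
  ],
  "jaw": [0,0,0,0,0]
}}

```text
t: 11.33
tool_pos: [0.5854, 0.089, 0.216]
tcp_rot: [[0.986, 0.168, 0.005], [0.168, -0.986, -0.003], [0.004, 0.004, -1.0]]
contact_force: [-1.1, -0.7, 6.7]
gripper_width: -0.0
```

```bash
python3 st.py; python3 - <<'E'
from rig import optics,state
from h import *
d=optics.get_image("side"); a,b=220,130; cv2.imwrite(f"pics/side8.png",cv2.resize(d["image"][b:b+180,a:a+220,::-1],None,fx=3.3,fy=3.3,interpolation=2))
X=toS(cloud(d));im=d["image"].astype(int)
o=(im[...,0]>im[...,1]*1.5)&(im[...,0]>70)&(X[...,2]>.15)&(X[...,2]<.3)&(abs(X[...,0])<.15)&(X[...,1]>.03)
q=X[o]
for y in np.arange(.06,.17,.01):
    s=q[abs(q[:,1]-y)<.005]
    if len(s): print(round(y,3),len(s),"x",s[:,0].min().round(3),s[:,0].max().round(3),"z",s[:,2].min().round(3),s[:,2].max().round(3))
E
```

```text
S [0.0328 0.139  0.216 ] F_S [-1.14 -0.48  6.72] z [ 0.005 -0.003 -1.   ] t 11.3333
0.09 25 x 0.029 0.044 z 0.18 0.193
0.1 27 x 0.028 0.042 z 0.18 0.198
0.11 25 x 0.028 0.041 z 0.19 0.201
0.12 23 x 0.029 0.042 z 0.197 0.207
0.13 27 x 0.026 0.042 z 0.2 0.211
0.14 6 x 0.029 0.034 z 0.205 0.21
```

View pics/side8.png

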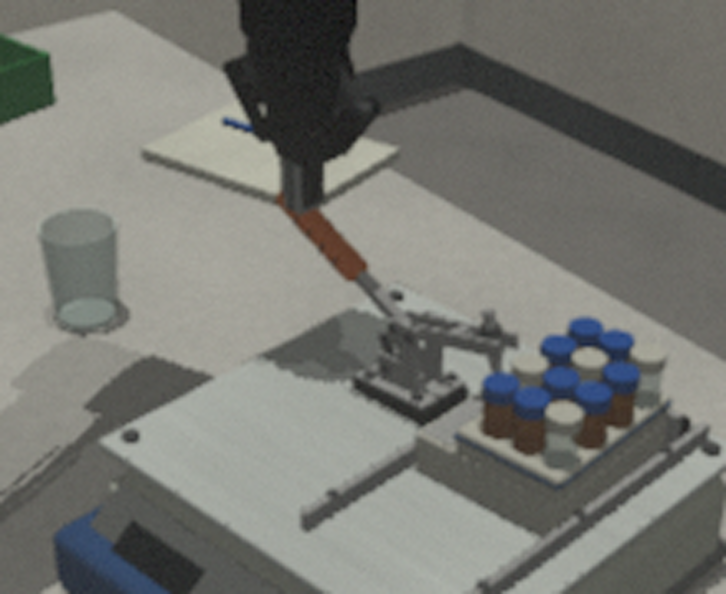

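Contact is now near the outer end of the grip, at Sy of about 0.135. Pressing down.

Emit:
{"fn": "jog_arm", "kwargs": {
  "twist": [
    [0,0.2,0],
    [0,0.2,0],
    [0,0.2,0],
    [0,0.2,0],
    [0,0.2,0]
  ],
  "travel": [
    [-0.05,0,-0.5],
    [-0.1,0,-0.5],
    [-0.1,0.05,-0.5],
    [-0.1,0.05,-0.5],
    [-0.1,0.05,-0.5]
  ],
  "jaw": [0,0,0,0,0]
}}

```text
t: 11.8
tool_pos: [0.5853, 0.0963, 0.1999]
tcp_rot: [[0.985, 0.172, 0.006], [0.172, -0.985, 0.008], [0.008, -0.007, -1.0]]
contact_force: [-4.7, -0.9, 15.1]
gripper_width: 0.0002
```

```bash
python3 st.py
```

```text
S [0.0339 0.1462 0.1999] F_S [-4.75 -0.1  15.12] z [ 0.006  0.008 -1.   ] t 11.8
```

Emit:
{"fn": "jog_arm", "kwargs": {
  "twist": [
    [-0.2,0.2,0],
    [-0.2,0.2,0],
    [0,0.2,0],
    [0,0.2,0],
    [0,0.2,0]
  ],
  "travel": [
    [-0.08,-0.15,-0.5],
    [-0.08,-0.15,-0.5],
    [-0.08,-0.15,-0.5],
    [-0.08,-0.15,-0.5],
    [-0.08,-0.1,-0.5]
  ],
  "jaw": [0,0,0,0,0]
}}

```text
t: 12.22
tool_pos: [0.5851, 0.1004, 0.187]
tcp_rot: [[0.984, 0.179, 0.011], [0.178, -0.984, 0.02], [0.015, -0.018, -1.0]]
contact_force: [-5.2, 2.0, 15.5]
gripper_width: 0.0
```

```bash
python3 st.py; python3 - <<'E'
from rig import optics,state
from h import *
d=optics.get_image("side"); a,b=220,130; cv2.imwrite(f"pics/side9.png",cv2.resize(d["image"][b:b+180,a:a+220,::-1],None,fx=3.3,fy=3.3,interpolation=2))
X=toS(cloud(d));im=d["image"].astype(int)
o=(im[...,0]>im[...,1]*1.5)&(im[...,0]>70)&(X[...,2]>.13)&(X[...,2]<.3)&(abs(X[...,0])<.15)&(X[...,1]>.03)
q=X[o]
for y in np.arange(.06,.17,.01):
    s=q[abs(q[:,1]-y)<.005]
    if len(s): print(round(y,3),len(s),"x",s[:,0].min().round(3),s[:,0].max().round(3),"z",s[:,2].min().round(3),s[:,2].max().round(3))
E
```

```text
S [0.0344 0.1503 0.187 ] F_S [-4.8   2.8  15.46] z [ 0.011  0.02  -1.   ] t 12.2167
0.1 22 x 0.027 0.04 z 0.168 0.177
0.11 18 x 0.029 0.04 z 0.172 0.18
0.12 20 x 0.029 0.038 z 0.172 0.183
0.13 15 x 0.028 0.04 z 0.175 0.183
0.14 14 x 0.027 0.039 z 0.176 0.184
0.15 3 x 0.029 0.032 z 0.177 0.181
0.16 1 x 0.028 0.028 z 0.182 0.182
0.17 7 x 0.028 0.034 z 0.181 0.187
```

View pics/side9.png

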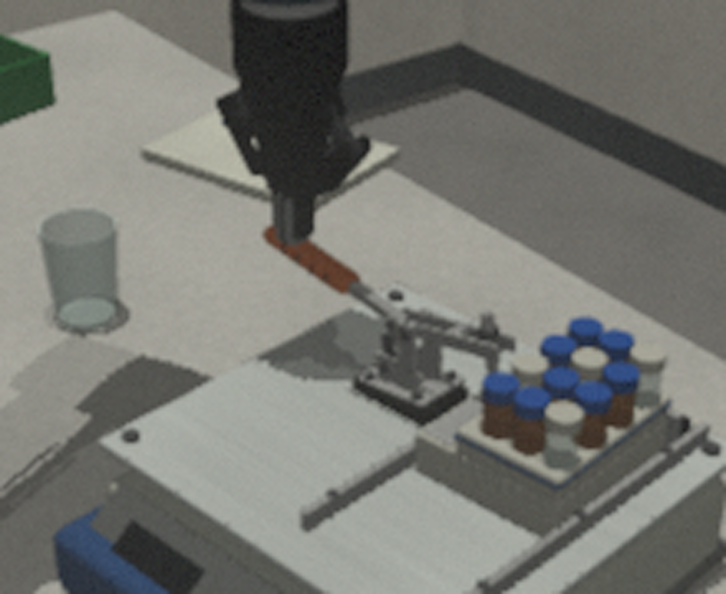

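The tips are well placed on the grip at about 13 degrees above level. Continuing.

Emit:
{"fn": "jog_arm", "kwargs": {
  "twist": [
    [-0.5,0.3,-0.2],
    [-0.5,0.3,-0.2],
    [-0.4,0.3,-0.2],
    [-0.4,0.3,0],
    [-0.4,0.3,0]
  ],
  "travel": [
    [-0.08,-0.15,-0.48],
    [-0.08,-0.15,-0.48],
    [-0.08,-0.15,-0.48],
    [-0.08,-0.15,-0.48],
    [-0.08,-0.1,-0.45]
  ],
  "jaw": [0,0,0,0,0]
}}

```text
t: 12.68
tool_pos: [0.5842, 0.103, 0.172]
tcp_rot: [[0.985, 0.173, 0.003], [0.173, -0.985, -0.002], [0.002, 0.002, -1.0]]
contact_force: [-1.0, 0.8, 9.3]
gripper_width: 0.0002
```

```bash
python3 st.py
```

```text
S [0.0339 0.153  0.172 ] F_S [-0.82  0.96  9.29] z [ 0.003 -0.002 -1.   ] t 12.6833
```

Past the peak and fading (9 N). Smaller steps now.

Emit:
{"fn": "jog_arm", "kwargs": {
  "twist": [
    [0,0.1,0],
    [0,0.1,0],
    [0,0.1,0],
    [0,0.1,0],
    [0,0.1,0]
  ],
  "travel": [
    [-0.02,-0.1,-0.35],
    [-0.02,-0.1,-0.35],
    [-0.02,-0.1,-0.3],
    [-0.02,-0.1,-0.3],
    [-0.02,-0.05,-0.3]
  ],
  "jaw": [0,0,0,0,0]
}}

```text
t: 13.1
tool_pos: [0.5826, 0.1026, 0.1536]
tcp_rot: [[0.985, 0.175, -0.007], [0.175, -0.985, 0.003], [-0.006, -0.004, -1.0]]
contact_force: [0.2, 1.7, 9.9]
gripper_width: -0.0003
```

```bash
python3 st.py
```

```text
S [0.0322 0.1529 0.1536] F_S [0.51 1.6  9.94] z [-0.007  0.003 -1.   ] t 13.1
```

Emit:
{"fn": "jog_arm", "kwargs": {
  "twist": [
    [0,0,0],
    [0,0,0],
    [0,0,0],
    [0,0,0],
    [0,0,0]
  ],
  "travel": [
    [0,-0.05,-0.3],
    [0,-0.05,-0.3],
    [0,-0.05,-0.3],
    [0,0,-0.3],
    [0,0,-0.3]
  ],
  "jaw": [0,0,0,0,0]
}}

```text
t: 13.52
tool_pos: [0.5836, 0.1025, 0.1505]
tcp_rot: [[0.984, 0.179, 0.004], [0.179, -0.984, 0.005], [0.004, -0.004, -1.0]]
contact_force: [-8.8, 0.3, 20.2]
gripper_width: 0.0002
```

```bash
python3 st.py
```

```text
S [0.0333 0.1526 0.1505] F_S [-8.6   1.75 20.19] z [ 0.004  0.005 -1.   ] t 13.5167
```

The force rises steeply with little travel: the handle is on its stop. Backing off straight up.

Emit:
{"fn": "jog_arm", "kwargs": {
  "twist": [
    [0,0,0],
    [0,0,0],
    [0,0,0],
    [0,0,0],
    [0,0,0]
  ],
  "travel": [
    [0,0,0.3],
    [0,0,0.5],
    [0,0,1],
    [0,0,3],
    [0,0,3]
  ],
  "jaw": [0,0,0,0,0]
}}

```text
t: 13.93
tool_pos: [0.5774, 0.1022, 0.2235]
tcp_rot: [[0.984, 0.178, -0.015], [0.178, -0.984, 0.002], [-0.014, -0.005, -1.0]]
contact_force: [1.0, -0.5, 2.0]
gripper_width: -0.0
```

Emit:
{"fn": "jog_arm", "kwargs": {
  "twist": [
    [0,0,0],
    [0,0,0],
    [0,0,0],
    [0,0,0],
    [0,0,0]
  ],
  "travel": [
    [0,0,3],
    [-2,2,3],
    [-3,3,0],
    [-3,3,0],
    [0,0,0]
  ],
  "jaw": [0,0,0,0,0]
}}

```text
t: 14.35
tool_pos: [0.4964, 0.1843, 0.2894]
tcp_rot: [[0.985, 0.172, -0.014], [0.172, -0.985, 0.005], [-0.013, -0.008, -1.0]]
contact_force: [1.4, -0.1, 0.6]
gripper_width: 0.0001
```

```bash
python3 st.py; python3 - <<'E'
from rig import optics,state
from h import *
for n,(a,b) in {"side":(220,150),"top":(250,140)}.items():
    d=optics.get_image(n); cv2.imwrite(f"pics/{n}10.png",cv2.resize(d["image"][b:b+180,a:a+220,::-1],None,fx=3.3,fy=3.3,interpolation=2))
    X=toS(cloud(d));im=d["image"].astype(int)
    o=(im[...,0]>im[...,1]*1.5)&(im[...,0]>70)&(X[...,2]>.11)&(X[...,2]<.3)&(abs(X[...,0])<.15)&(X[...,1]>.03)
    q=X[o]
    for y in np.arange(.06,.18,.01):
        s=q[abs(q[:,1]-y)<.005]
        if len(s): print(round(y,3),len(s),"x",s[:,0].min().round(3),s[:,0].max().round(3),"z",s[:,2].min().round(3),s[:,2].max().round(3))
E
```

```text
S [-0.0392  0.2476  0.2894] F_S [ 1.41 -0.31  0.59] z [-0.014  0.005 -1.   ] t 14.35
0.1 23 x 0.025 0.042 z 0.153 0.162
0.11 13 x 0.027 0.038 z 0.152 0.161
0.12 19 x 0.027 0.04 z 0.15 0.16
0.13 16 x 0.027 0.039 z 0.147 0.157
0.14 15 x 0.026 0.039 z 0.148 0.156
0.15 16 x 0.029 0.039 z 0.146 0.154
0.16 14 x 0.027 0.039 z 0.142 0.152
0.17 9 x 0.029 0.039 z 0.143 0.15
0.1 17 x 0.03 0.045 z 0.151 0.163
0.11 31 x 0.03 0.046 z 0.15 0.162
0.12 29 x 0.029 0.046 z 0.149 0.161
0.13 30 x 0.03 0.045 z 0.147 0.16
0.14 30 x 0.029 0.046 z 0.148 0.157
0.15 30 x 0.03 0.046 z 0.146 0.154
0.16 30 x 0.03 0.046 z 0.144 0.156
0.17 31 x 0.03 0.046 z 0.142 0.153
```

View pics/side10.png

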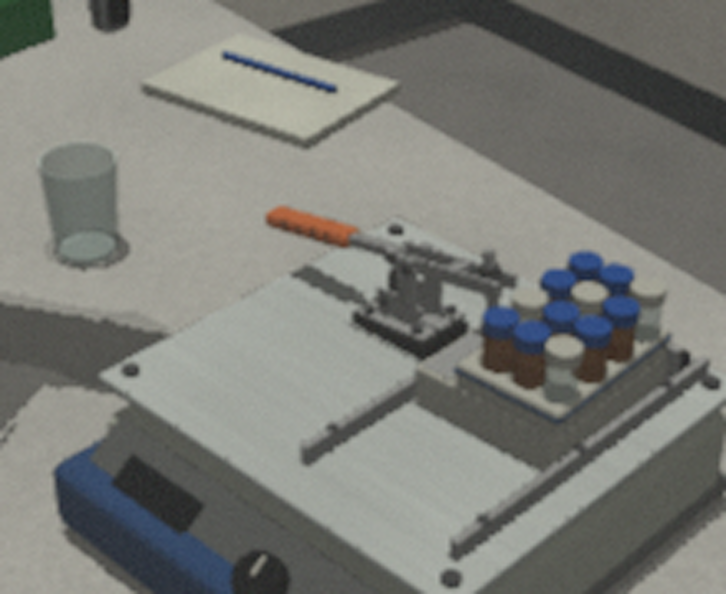

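View pics/top10.png

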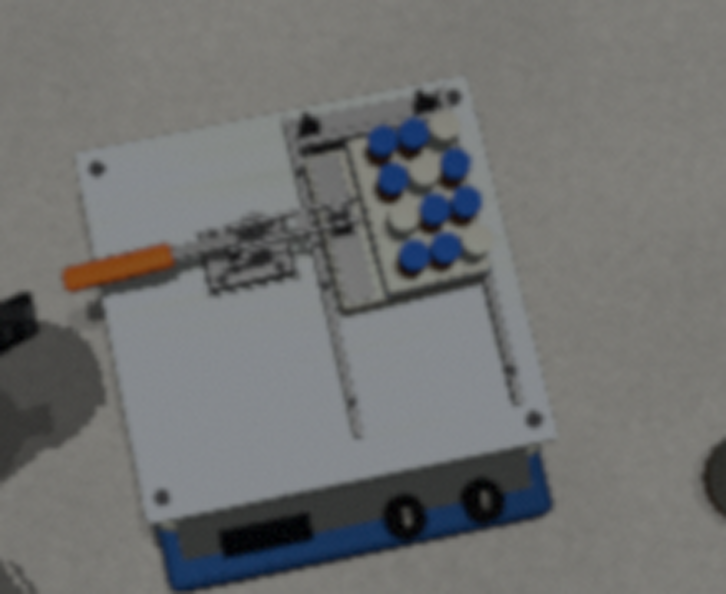

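The handle stays down on its own, sloping about 7 degrees below level, and the foot is on the ledge. A last check of the rack's position and the bystanders.

```bash
python3 - <<'E'
from rig import optics
from h import *
for n in("side","top"):
    d=optics.get_image(n); X=toS(cloud(d)); X0=cloud(load(n+"0")); Xw=cloud(d)
    m=(X[...,0]>-.1)&(X[...,0]<.15)&(X[...,1]>-.12)&(X[...,1]<-.06)
    q=X[m&(X[...,2]>.181)&(X[...,2]<.195)]; print(n,"caps",np.percentile(q,[1,99],axis=0).round(4).tolist())
    Y=toS(X0);q=Y[(abs(Y[...,0])<.15)&(Y[...,1]>-.12)&(Y[...,1]<-.06)&(Y[...,2]>.181)&(Y[...,2]<.195)];print(" before",np.percentile(q,[1,99],axis=0).round(4).tolist())
    for nm,Z in(("now",X),("before",Y)):
        q=Z[(abs(Z[...,1]+.07)<.05)&(Z[...,2]>.127)&(Z[...,2]<.142)&(Z[...,0]>.094)&(Z[...,0]<.12)]; print(" stop",nm,np.percentile(q[:,0],[2,50,98]).round(4))
    if n=="top":
        q=X[(X[...,1]>-.043)&(X[...,1]<-.018)&(X[...,2]>.13)&(X[...,2]<.141)&(X[...,0]<.094)]; print("ledge x",np.percentile(q[:,0],[1,99]))
        cv2.imwrite("pics/z11.png",cv2.resize(d["image"][155:205,325:400,::-1],None,fx=10,fy=10,interpolation=2))
E
```

```text
side caps [[-0.0171, -0.1192, 0.1812], [0.0896, -0.0615, 0.191]]
 before [[-0.0892, -0.1196, 0.1813], [0.0165, -0.0612, 0.1914]]
 stop now [0.1055 0.108  0.1091]
 stop before [0.0977 0.1051 0.1109]
top caps [[-0.0143, -0.1193, 0.1822], [0.0916, -0.0604, 0.1927]]
 before [[-0.0864, -0.1191, 0.1819], [0.0186, -0.0605, 0.1927]]
 stop now [0.0948 0.1082 0.1119]
 stop before [0.1004 0.1075 0.1123]
ledge x [-0.02229831  0.09289664]
```

View pics/z11.png

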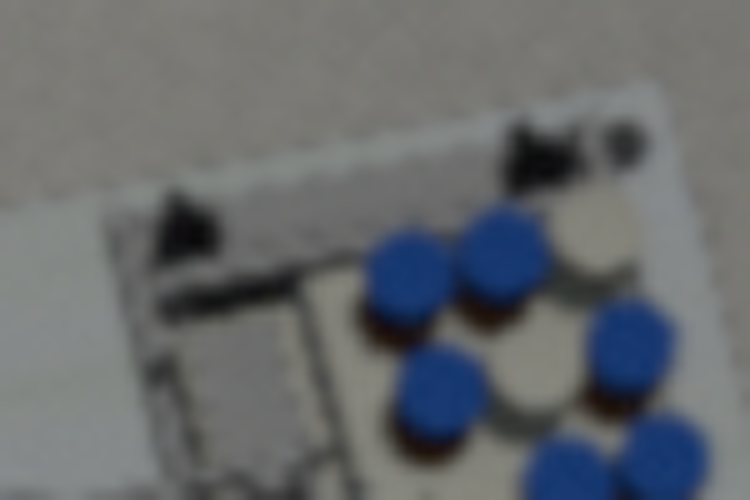

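The rack's ledge meets the black buffer at (230,300) with no visible gap. The rack moved 72 mm and was not pushed back by the clamp. Handing in.

```bash
python3 -c "
from rig import manip,state
print(manip.close_job()); print(state()['t'],state()['contact_force'])"
```

```text
the job is handed in; nothing more can be done
None
the job is handed in; nothing more can be done
```

I slid the rack home against the end stop and closed the clamp over centre onto its ledge, then handed the job in. No verdict was reported.

- **Rack:** It slid about 72 mm at 5–8 N. At the stop it did not move under 12.7 N, the most I saw on the rack. In the last pictures its end meets the buffer with no visible gap, it looks flat and square, and the clamp did not push it back.
- **Clamp:** My first contact was too far in along the grip and read 18 N up with 8 N sideways. I eased off, moved outwards and pressed again. The force was about 15 N on the way down, faded to 9 N, then rose steeply to about 22 N in all on the stop. With the robot clear, the handle stayed down at about 7° below level.
- **Not measured:** I could not read the foot force directly. That the clamp is locked is judged from the force pattern and from the handle staying down. I saw forces only at the end of each five-row move, so peaks in between are unknown.
- **Surroundings:** I planned the path clear of the bottle, beaker and jar and felt no contact with them. Only the beaker was in the close-up pictures, upright as before; I did not re-measure the bottle and jar. The arm was clear of everything at hand-in, about 14.5 s into the 64 s.

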